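# Get a heel repair ready and hold the fixings box open

### The arm

A 6-joint arm with a two-finger parallel gripper is mounted at the origin on the work surface. World frame = base frame: x ahead of the robot, y to its left, z up, the work surface at z = 0. Lengths are in m, angles in rad, forces in N, time in s.
With the tool pointing down it reaches from about 0.3 to 0.95 m from the base axis. Payload 3.1 kg.
Tool frame: the origin (TCP) lies between the finger pads; the fingertips stand robot.tip_extent ahead of it and the grasp point (between the pads) is the TCP (robot.tip_extent is the distance from the TCP to the fingertips, in m); z points along the fingers, y is the line along which they close (so a half turn about z gives the same grasp; the last joint's range is limited). The gripper opens to 85 mm and grips with 20 to 120 N. Pads are 22 mm wide; open, the fingers measure 114 mm over their backs; the gripper's body (76 mm by 85 mm) begins 54 mm behind the grasp point. The pads swing forward as they close: fully open they stand 13 mm farther back than shut.
Start: joints at [-1.28, 0.308, 1.634, -0, 1.2, -0.07], TCP at [0.221, -0.585, 0.25] pointing down, gripper open.
Joint ranges: [-3.06, 3.06], [-0.79, 1.96], [0.05, 2.63], [-1.19, 4.34], [0.05, 2.64], [-2.94, 2.94]. Speed limits (rad/s): [2.79, 2.79, 3.14, 3.14, 3.14, 3.14].

### API

Orientations are given as [roll, pitch, yaw] about the fixed x, y, z axes, in that order (R = Rz(yaw) Ry(pitch) Rx(roll)).
In Python, from bench import robot gives the robot as it stands. The module is installed in compiled form; this text tells all that it offers.
- The arm moves only by the tool send_rows, never from a script. Its argument "steps" is a list of rows, each an object of numbers: "rx", "ry", "rz": the turn, a rotation vector about the tool's x, y, z in degrees; "dx", "dy", "dz": the shift along the tool's x, y, z in m; "claw": the gripper command: -1 is fully open, 1 is shut, values between are in proportion. A call has 1 to 12 rows; each row shifts and turns the commanded pose from where the row before left it, along the tool's axes as they then stand; what a row does not reach is not made up. A row lasts 1/12 s, in which the tool goes at most 41.7 mm and 7.16 degrees, less where a joint would pass 70% of its speed; a pose out of reach is approached as far as the arm can. A call with a gripper value outside its range is refused whole. The fingers move at their own pace and stop on an object; "newtons" is the grip in N (left out, the last holds). Time passes only in rows, so rows that do not move let the fingers close. It gives the time, the measured TCP pose, the force, the opening and the grip force at its end, in the units of the state.
- robot.get_obs(): the state, without advancing time (a new reading comes with each control period).
- robot.get_image(name): name is "scene" or "top" or "wrist"; returns a dict with "color" (384x512x3 uint8, red, green, blue), "intrinsics" (3x3 intrinsics, pixels), "extrinsics" (4x4, takes a point from camera to world coordinates). Camera axes: x right, y up, looking along -z (the intrinsics and any distortion apply to the point x, -y, -z); pixel columns grow to the right and rows downward; lengths in m; the calibration is good to about 2 mm. A picture is of the moment at which its call begins. There is no depth.
- robot.close_job(): hands the job in; it is judged then, once.
Trained networks look in a picture, given as the dict that the camera call returned (one of the last four; its "shot" number tells which), for a name from the list of things; names that differ only in an ending like _2 or _b are one class to them, and where a whole thing is asked for, a point or a joint stands for the part that bears it (a point fixed in the world has none). Each returns a list of dicts, best first, with "conf" (0 to 1); they miss things now and then, are a little off and sometimes report something else, mostly with a low value. They report only what shows in the picture. A call takes as long as a camera call. They do not tell look-alikes from the thing itself.
- robot.find_in(label, picture): "position" ([x, y, z] in m, in world coordinates, good to about 4 mm: the middle of the surface that is visible of it).
- robot.outline_of(label, picture): "mask" (384x512 bool, what is visible of it).
The state is a dict: "clock": time; "joints": joint angles; "qvel": joint speeds; "joint_efforts": joint torques, N m; "tool_pos": TCP position; "orientation": TCP orientation; "ft_force": force on the tool from outside, world axes, zero at the start; "moment": the same for the moment, N m; "grip_width": finger opening in m; "gripper_force": force on a finger pad.
Only numpy, scipy, OpenCV 4.12 (cv2) and the standard library are available. Lean on these libraries where they do the work, as an engineer would, in place of code of your own. Each camera call takes 0.05 s, during which the arm holds its last target. There are 200 camera calls.

### The job

Get the parts of a heel repair ready: add D-shaped rubber heel blocks from the bench to the steel dish until exactly three lie in it (one is there already) and leave the last one on the bench. Then, before moving the catch knob, tug the lid of the grey fixings box up by its tab to learn whether it is caught; if it is, slide the catch knob outwards, away from the tab, to free it, then raise the lid to at least 45 degrees. Finish while still holding the lid open, since it falls shut by itself, and leave all the other things on the bench undisturbed.

Things in the scene. Friction and masses are not known exactly. Their poses are not given: they have to be found in the camera images.
- dish: round shallow steel dish fixed to the bench: 160 mm across outside at the rim, about 148 mm inside at the floor, wall 3 mm, rim 22 mm high, floor 4 mm above the bench; origin at the centre of its underside. Its yaw means nothing
- heel0: D-shaped flat block of black rubber: 44 mm long (along its x, round end at +x, square end at -x), 36 mm wide (along its y), 14 mm thick; origin at the centre of its underside; it already lies in the dish, off centre
- heel1: D-shaped flat block of black rubber: 44 mm long (along its x, round end at +x, square end at -x), 36 mm wide (along its y), 14 mm thick; origin at the centre of its underside; it starts flat on the bench to the right of the dish
- heel2: D-shaped flat block of black rubber: 44 mm long (along its x, round end at +x, square end at -x), 36 mm wide (along its y), 14 mm thick; origin at the centre of its underside; it starts flat on the bench to the right of the dish
- heel3: D-shaped flat block of black rubber: 44 mm long (along its x, round end at +x, square end at -x), 36 mm wide (along its y), 14 mm thick; origin at the centre of its underside; it starts flat on the bench to the right of the dish
- box: grey metal fixings box fixed to the bench, 160 mm deep (its x, front at -x), 240 mm wide (its y), 66 mm high plus a 10 mm lid; origin at the centre of its underside. From its front, on the +y half (y 40 to 124 mm), a ledge sticks out 44 mm, its top 45 mm above the bench, which carries the catch knob
- lid (a joint): opening angle of the box's lid (rad): 0 shut, stop at 1.3. Hinged along the box's far (+x) rim; its front edge rises. Weighs 0.26 to 0.44 kg and falls shut when let go. An unseen worn bolt inside sometimes holds it: a caught lid lifts only about 0.045 rad (8 mm at the tab) and stops dead; a free one goes on up
- lid_tab (a point): grip point on the lid's pull tab: a flat steel tongue 24 mm wide (box y), 12 mm thick, that sticks out 45 mm level from the middle of the lid's front edge; the point is at mid width and thickness, 25 mm out from the edge, 72 mm above the bench when shut. Free space below and beside it (the ledge begins 40 mm to its +y side). Turns with the lid
- lid_hinge (a point): point on the lid's hinge line, at its middle, 66 mm above the bench; the line runs along the box's y. When the lid is shut the grip point is 185 mm from it to the front and 6 mm above it
- catch (a joint): travel of the catch knob (m): 0 at the start, 0.025 at its stop. It slides along the box's +y (away from the tab) with about 1.5 to 3 N, has no spring and stays where it is left. Pushed to its stop it draws the bolt inside back, if that is caught, and the bolt stays back. The knob tells nothing about whether the bolt is caught
- catch_knob (a point): middle of the catch knob: an upright steel block 16 mm wide (box y), 18 mm deep, 32 mm high that stands on the ledge; the point is at half its height, 61 mm above the bench, 22 mm in front of the box's front face and 75 mm to the +y side of the tab's middle at the start
- plug: small round black rubber plug, 28 mm across, 14 mm thick, lying among the heel blocks; not a heel block
- strip: straight black rubber bar, 60 x 16 x 14 mm (long side along its x), lying among the heel blocks; not a heel block
- brush: brush lying near the robot
- tin: closed tin, 80 mm across, 110 mm tall, standing beyond the dish
- jar: closed jar, 60 mm across, 80 mm tall, standing beyond the dish
Mind the look-alikes: they are no part of the job. What is shaped like the heel2 but blue, orange or yellow is not meant.

How it is judged:
By the outcome, as a careful person would: the job done as asked, in the order asked, and still so for the second after the job is handed in, while the arm keeps its last pose, push and grip.
It also fails if it takes over 72 s, if anything falls off the work surface, if the arm or the gripper's body presses on something with over 40 N, if the wrist force passes 120 N, or if a joint passes its speed limit or range.

## Working session

There is one attempt and no reset: what is moved stays moved. The work goes in short steps, Python scripts to look and compute and a tool call to move; the robot and the scene stay as the last step left them, time stands still between calls to the robot, and variables do not carry over. Pictures are saved under pics/ and viewed, at most 10 in all, crops included, and the job is handed in when it is done.

Besides the shell and the picture viewer there is one more tool, called after "Call:" in YAML: its name, and indented under it one key for each argument. send_rows: Moves the arm, as the interface text tells. Its arguments: {"type":"object","properties":{"steps":{"type":"array","items":{"type":"object","properties":{"rx":{"type":"number"},"ry":{"type":"number"},"rz":{"type":"number"},"dx":{"type":"number"},"dy":{"type":"number"},"dz":{"type":"number"},"claw":{"type":"number"}}}},"newtons":{"type":"number"}},"required":["steps"]}

```bash
mkdir -p pics
cat > h.py <<'E'
import numpy as np, cv2
from bench import robot
def save(p,n): cv2.imwrite('pics/'+n,cv2.cvtColor(p['color'],cv2.COLOR_RGB2BGR))
def ray(p,u,v,z):
    K=np.array(p['intrinsics']);E=np.array(p['extrinsics'])
    d=np.linalg.inv(K)@[u,v,1]; d=E[:3,:3]@(d*[1,-1,-1]); o=E[:3,3]
    return o+d*(z-o[2])/d[2]
E
python3 - <<'E'
from h import *
t=robot.get_image('top');s=robot.get_image('scene')
cv2.imwrite('pics/a.png',cv2.cvtColor(cv2.resize(t['color'],(800,600)),cv2.COLOR_RGB2BGR)); save(s,'b.png')
for n in ['dish','heel1','box','lid_tab','catch_knob','plug','strip','lid_hinge']:
    for q,p in (('t',t),('s',s)):
        for r in robot.find_in(n,p)[:6]: print(n,q,np.round(r['position'],3),round(r['conf'],2))
for i,r in enumerate(robot.outline_of('heel1',t)):
    c,_=cv2.findContours(r['mask'].astype('uint8'),0,1); c=max(c,key=cv2.contourArea)
    w=np.array([ray(t,*x[0],.014)[:2] for x in c],dtype='float32')
    print(i,round(r['conf'],2),c[:,0].mean(0),cv2.minAreaRect(w),t['color'][r['mask']].mean(0))
o=robot.get_obs();print(o); print(robot.tip_extent)
E
```

```text
dish t [ 0.498 -0.092  0.005] 0.73
dish s [ 0.484 -0.09   0.004] 0.91
heel1 t [ 0.308 -0.162  0.013] 0.84
heel1 t [ 0.552 -0.391  0.012] 0.83
heel1 t [ 0.35  -0.254  0.016] 0.77
heel1 t [ 0.248 -0.287  0.012] 0.74
heel1 t [ 0.448 -0.274  0.009] 0.68
heel1 t [ 0.337 -0.35   0.015] 0.65
heel1 s [ 0.556 -0.394  0.014] 0.65
heel1 s [ 0.448 -0.086  0.016] 0.61
heel1 s [ 0.254 -0.289  0.013] 0.61
heel1 s [ 0.649 -0.277  0.014] 0.59
heel1 s [ 0.335 -0.349  0.016] 0.51
heel1 s [ 0.352 -0.254  0.013] 0.5
box t [ 0.747 -0.108  0.103] 0.74
box t [0.589 0.251 0.075] 0.67
box s [0.628 0.236 0.076] 0.89
lid_tab t [0.602 0.246 0.078] 0.87
lid_tab t [0.518 0.329 0.052] 0.66
lid_tab t [ 0.44  -0.081  0.016] 0.46
lid_tab s [0.613 0.238 0.071] 0.57
catch_knob t [0.52  0.332 0.054] 0.5
catch_knob s [0.52 0.33 0.07] 0.62
plug t [ 0.544 -0.272  0.014] 0.52
plug s [ 0.55  -0.276  0.016] 0.38
strip t [ 0.457 -0.383  0.015] 0.72
strip s [0.827 0.005 0.076] 0.61
lid_hinge t [0.602 0.244 0.079] 0.92
lid_hinge s [0.616 0.242 0.074] 0.85
0 0.83 [314.8        299.18181818] ((0.30955466628074646, -0.15983888506889
[... 1369 characters left out ...]
73]
{'clock': 0.95, 'joints': array([-1.27969394e+00,  3.08089921e-01,  1.63381424e+00,  2.21739883e-05,
        1.19966987e+00, -6.97145225e-02]), 'qvel': array([-0.00060258, -0.00033736,  0.00011992, -0.00095831,  0.00081452,
        0.00041138]), 'joint_efforts': array([ 3.15386869e-04, -4.15286636e+01, -2.77089912e+01,  6.78861988e-05,
        5.90045929e-04, -4.81949755e-06]), 'tool_pos': array([ 0.22062332, -0.58477417,  0.25027151]), 'orientation': array([ 3.14157264e+00, -1.93172254e-05,  3.60808868e-01]), 'ft_force': array([-0.46496081, -0.51473262,  0.72304347]), 'moment': array([-0.03572666, -0.05038905, -0.00026713]), 'gripper_force': 0.0, 'grip_width': 0.08567063720504924}
0.019
```

View pictures.

View pics/a.png

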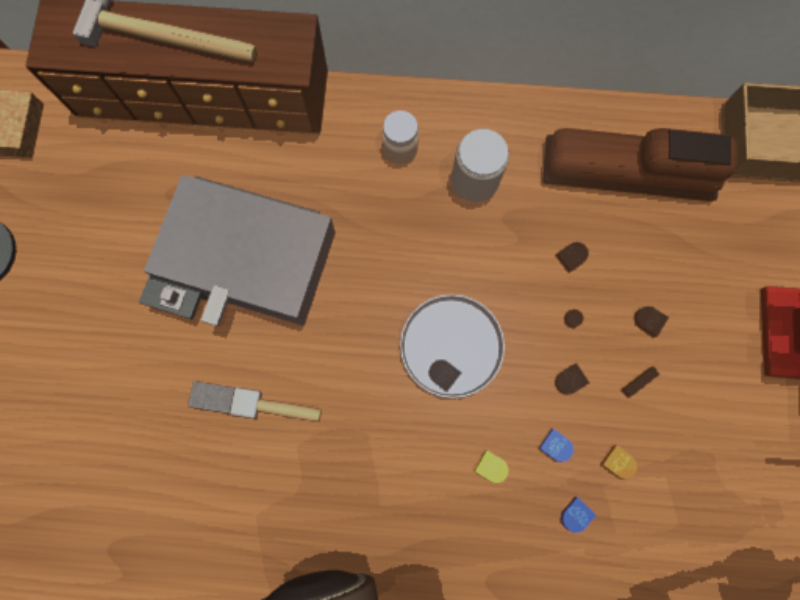

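View pics/b.png

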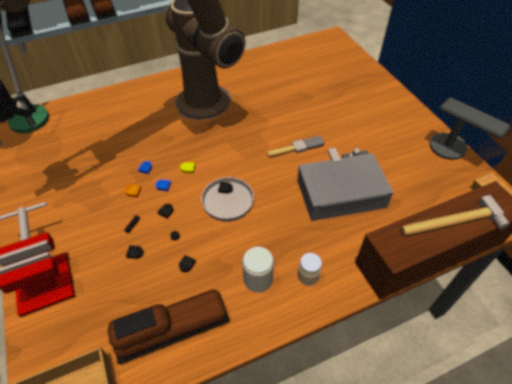

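```bash
cat >> h.py <<'E'
def blocks(p,thr=110,z=.014,amin=60):
    "dark blobs: centre, D yaw (deg), rect size"
    g=p['color'].max(2); m=(g<thr).astype('uint8'); out=[]
    cs,_=cv2.findContours(m,0,cv2.CHAIN_APPROX_NONE)
    for c in cs:
        if not amin<cv2.contourArea(c)<12000: continue
        w=np.array([ray(p,*x[0],z)[:2] for x in c])
        (cx,cy),(a,b),an=cv2.minAreaRect((w*1000).astype('float32'))
        if max(a,b)>75: continue
        if b>a: an+=90
        u=np.array([np.cos(np.radians(an)),np.sin(np.radians(an))])
        q=np.zeros(p['color'].shape[:2],'uint8'); cv2.drawContours(q,[c],-1,1,-1)
        yy,xx=np.nonzero(q); ce=np.mean([ray(p,i,j,z)[:2] for i,j in zip(xx,yy)],0)*1000
        s=float((ce-[cx,cy])@u)
        if s>0: an+=180   # area centroid lies to the square end
        out.append((np.round([cx,cy],1),np.round(ce,1),round((an+180)%360-180,1),np.round(sorted([a,b]),1),round(s,1)))
    return out
def go(x,y,z,yaw=None):
    "shift in tool axes (tool down) from the measured pose, then the turn rz"
    o=robot.get_obs(); p=o['tool_pos']; w=o['orientation'][2]; d=np.array([x,y,z])-p
    print('pos',p.round(4),'rpy',np.degrees(o['orientation']).round(2),'shift tool',
      np.round([d[0]*np.cos(w)+d[1]*np.sin(w),d[0]*np.sin(w)-d[1]*np.cos(w),-d[2]],4),
      'rz',None if yaw is None else round((np.degrees(w)-yaw+90)%180-90,1))
E
python3 - <<'E'
from h import *
t=robot.get_image('top')
for n in (95,115): print(*blocks(t,n,amin=20),sep='\n'); print()
# dish rim ellipse
m=robot.outline_of('dish',t)[0]['mask'].astype('uint8'); c=max(cv2.findContours(m,0,1)[0],key=cv2.contourArea)
w=np.array([ray(t,*x[0],.022)[:2] for x in c],dtype='float32'); print('dish',cv2.minEnclosingCircle(w),cv2.minAreaRect(w))
for n in('lid','lid_tab','catch_knob'):
  for r in robot.outline_of(n,t)[:2]:
    c=max(cv2.findContours(r['mask'].astype('uint8'),0,1)[0],key=cv2.contourArea)
    w=np.array([ray(t,*x[0],.076)[:2] for x in c],dtype='float32'); print(n,r['conf'],cv2.minAreaRect(w))
go(.449,-.27,.20,0)
E
```

```text
(array([ 454.7, -375.6]), array([ 454.7, -375.5]), -49.3, array([15.7, 61.6]), 0.1)
(array([ 448.1, -269.6]), array([ 449.1, -270.8]), 125.7, array([34.5, 45. ]), -1.5)
(array([443.6, -77.3]), array([442.7, -78.2]), 55.7, array([35.8, 40.5]), -1.2)
(array([ 544.3, -272.7]), array([ 544.5, -272.7]), 138.3, array([23.4, 28.4]), -0.1)
(array([ 552.2, -613.7]), array([ 553.9, -614.4]), 177.0, array([ 9.6, 71.4]), -1.8)
(array([ 551.3, -389.2]), array([ 550.3, -390.9]), 60.4, array([39.9, 44.8]), -2.1)
(array([527.4, 350.6]), array([527.5, 350.8]), -32.1, array([13.4, 19.1]), 0.0)
(array([ 645.5, -271.4]), array([ 644.9, -270. ]), -51.7, array([34.8, 46.7]), 1.5)
(array([796. ,  18.9]), array([793.3,  19.9]), -94.8, array([27. , 52.9]), 0.7)
(array([1034.9,  539. ]), array([1035. ,  541.2]), -85.7, array([18.4, 31.2]), 2.2)

(array([ 222.3, -534.6]), array([ 220.8, -536. ]), 90.4, array([15., 62.]), -1.4)
(array([ 353.4, -584.3]), array([ 353.4, -585. ]), 90.2, array([ 5., 48.]), -0.7)
(array([ 455.1, -375.5]), array([ 454.9, -375.4]), -49.1, array([17., 62.]), 0.2)
(array([ 448.1, -269.6
[... 619 characters left out ...]
45465) ((0.4867519736289978, -0.08847002685070038), (0.15560276806354523, 0.15365339815616608), 49.42701721191406)
lid 0.96 ((0.5843068361282349, 0.24766042828559875), (0.23982486128807068, 0.20980070531368256), 78.01538848876953)
lid_tab 0.98 ((0.5847736597061157, 0.24690018594264984), (0.24862749874591827, 0.2123178392648697), 78.01123809814453)
lid_tab 0.31 ((0.6272669434547424, -0.2545168399810791), (0.035150036215782166, 0.04607611894607544), 43.034542083740234)
catch_knob 0.47 ((0.5178530216217041, 0.32953718304634094), (0.036330319941043854, 0.031120996922254562), 76.1711654663086)
pos [ 0.2206 -0.5848  0.2503] rpy [-180.     -0.     20.67] shift tool [ 0.3248 -0.2139  0.0503] rz 20.7
```

Call:
send_rows:
  steps:
    - {"dx":0.0325,"dy":-0.0214,"claw":-0.4}
    - {"dx":0.0325,"dy":-0.0214}
    - {"dx":0.0325,"dy":-0.0214}
    - {"dx":0.0325,"dy":-0.0214}
    - {"dx":0.0325,"dy":-0.0214}
    - {"dx":0.0325,"dy":-0.0214}
    - {"dx":0.0325,"dy":-0.0214}
    - {"dx":0.0325,"dy":-0.0214}
    - {"dx":0.0325,"dy":-0.0214}
    - {"dx":0.0325,"dy":-0.0214}
  newtons: 40

```text
$.steps[0]: bad value
```

Call:
send_rows:
  steps:
    - {"rz":6.8,"dz":0.005}
    - {"rz":6.8,"dz":0.005}
    - {"rz":6.8,"dz":0.005}
    - {"rz":6.8,"dz":0.005}
    - {"rz":6.8,"dz":0.005}
    - {"rz":6.8,"dz":0.005}
    - {"rz":6.8,"dz":0.005}
    - {"rz":6.8,"dz":0.005}
    - {"rz":6.8,"dz":0.005}
    - {"rz":6.8,"dz":0.005}
    - {"rz":6.7}
    - {"rz":0}

```text
$.steps[0]: bad value
```

Run:
```python
from h import *
w=robot.get_image('wrist'); save(w,'w1.png')
for n in (70,95,115): print(*blocks(w,n,amin=300),sep='\n'); print()
for r in robot.find_in('heel1',w)[:4]: print(r)
print(robot.get_obs()['grip_width'])
go(.448,-.27,.02,-54)
```

```text
(array([ 437.4, -756.5]), array([ 437.6, -758.3]), 122.6, array([22.3, 49.1]), -1.7)

(array([ 431.6, -766.7]), array([ 430.6, -764. ]), -87.0, array([41.4, 52.5]), 2.8)

(array([ 431.4, -767.3]), array([ 430.2, -764.6]), -87.0, array([42.4, 54.6]), 2.7)

{'position': [0.2594, -0.3011, 0.0137], 'conf': 0.8}
0.0854670257289277
pos [ 0.2206 -0.5848  0.2503] rpy [-180.      0.     20.67] shift tool [ 0.3239 -0.2142  0.2303] rz 74.7
```

View pics/w1.png

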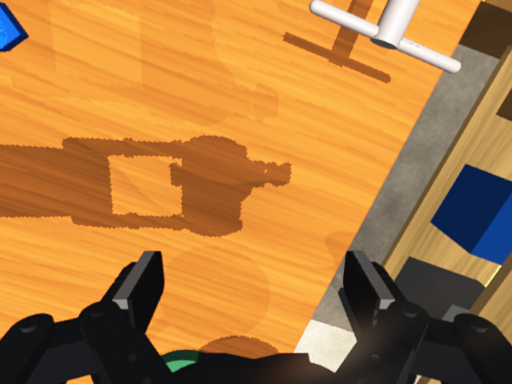

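The moves were refused, so the arm hasn't left its start pose and the picture shows only the bench edge. Each row seems to need all its keys, so I'll send full rows.

Call:
send_rows:
  steps:
    - {"dx":0.0325,"dy":-0.0214,"dz":0,"rx":0,"ry":0,"rz":0,"claw":-0.4}
    - {"dx":0.0325,"dy":-0.0214,"dz":0,"rx":0,"ry":0,"rz":0,"claw":-0.4}
    - {"dx":0.0325,"dy":-0.0214,"dz":0,"rx":0,"ry":0,"rz":0,"claw":-0.4}
    - {"dx":0.0325,"dy":-0.0214,"dz":0,"rx":0,"ry":0,"rz":0,"claw":-0.4}
    - {"dx":0.0325,"dy":-0.0214,"dz":0,"rx":0,"ry":0,"rz":0,"claw":-0.4}
    - {"dx":0.0325,"dy":-0.0214,"dz":0,"rx":0,"ry":0,"rz":0,"claw":-0.4}
    - {"dx":0.0325,"dy":-0.0214,"dz":0,"rx":0,"ry":0,"rz":0,"claw":-0.4}
    - {"dx":0.0325,"dy":-0.0214,"dz":0,"rx":0,"ry":0,"rz":0,"claw":-0.4}
    - {"dx":0.0325,"dy":-0.0214,"dz":0,"rx":0,"ry":0,"rz":0,"claw":-0.4}
    - {"dx":0.0325,"dy":-0.0214,"dz":0,"rx":0,"ry":0,"rz":0,"claw":-0.4}
  newtons: 40

```text
clock: 2.13
tool_pos: [0.45, -0.2682, 0.2506]
orientation: [3.141, -0.0, 0.361]
ft_force: [1.0, 0.5, -0.3]
grip_width: 0.0598
gripper_force: 0.0
```

Call:
send_rows:
  steps:
    - {"dx":0,"dy":0,"dz":0.005,"rx":0,"ry":0,"rz":6.8,"claw":-0.4}
    - {"dx":0,"dy":0,"dz":0.005,"rx":0,"ry":0,"rz":6.8,"claw":-0.4}
    - {"dx":0,"dy":0,"dz":0.005,"rx":0,"ry":0,"rz":6.8,"claw":-0.4}
    - {"dx":0,"dy":0,"dz":0.005,"rx":0,"ry":0,"rz":6.8,"claw":-0.4}
    - {"dx":0,"dy":0,"dz":0.005,"rx":0,"ry":0,"rz":6.8,"claw":-0.4}
    - {"dx":0,"dy":0,"dz":0.005,"rx":0,"ry":0,"rz":6.8,"claw":-0.4}
    - {"dx":0,"dy":0,"dz":0.005,"rx":0,"ry":0,"rz":6.8,"claw":-0.4}
    - {"dx":0,"dy":0,"dz":0.005,"rx":0,"ry":0,"rz":6.8,"claw":-0.4}
    - {"dx":0,"dy":0,"dz":0.005,"rx":0,"ry":0,"rz":6.8,"claw":-0.4}
    - {"dx":0,"dy":0,"dz":0.005,"rx":0,"ry":0,"rz":6.8,"claw":-0.4}
    - {"dx":0,"dy":0,"dz":0,"rx":0,"ry":0,"rz":6.7,"claw":-0.4}
    - {"dx":0,"dy":0,"dz":0,"rx":0,"ry":0,"rz":0,"claw":-0.4}

```text
clock: 3.13
tool_pos: [0.4489, -0.2697, 0.1999]
orientation: [3.141, 0.001, -0.945]
ft_force: [0.2, 0.0, 0.2]
grip_width: 0.0599
gripper_force: 0.0
```

Run:
```python
from h import *
w=robot.get_image('wrist'); save(w,'w2.png')
for n in (70,95,115): print(*blocks(w,n,amin=300),sep='\n'); print()
for r in robot.find_in('heel1',w)[:4]: print(r)
print(robot.get_obs()['grip_width'],robot.get_obs()['clock'])
go(.448,-.27,.02,-54)
```

```text
(array([ 449.9, -273.4]), array([ 451.3, -274.7]), 125.9, array([34.4, 43.5]), -1.9)
(array([ 545.6, -277.2]), array([ 545.9, -277.4]), -144.1, array([24.7, 27.6]), 0.1)
(array([ 457.3, -378.5]), array([ 457.9, -379.1]), 130.8, array([16.1, 58.2]), -0.8)
(array([ 646.2, -275.9]), array([ 645.7, -274.8]), -50.8, array([40.7, 43.7]), 1.2)
(array([ 542.6, -380.6]), array([ 545.2, -379.9]), -144.1, array([ 8.4, 37.8]), 2.5)

(array([ 449.9, -273.4]), array([ 451.3, -275.1]), 125.9, array([34.5, 45.6]), -2.3)
(array([ 545.9, -277.4]), array([ 545.9, -277.4]), -147.8, array([25.9, 27.5]), 0.0)
(array([ 457.3, -378.4]), array([ 457.7, -379.1]), 130.7, array([16.7, 58.5]), -0.7)
(array([ 646.1, -275.9]), array([ 645.7, -274.7]), -51.5, array([41. , 43.8]), 1.1)
(array([ 542.7, -380. ]), array([ 545.1, -379.8]), -144.1, array([ 9.1, 38.7]), 2.1)

(array([ 450.2, -273.3]), array([ 451.4, -275. ]), 127.0, array([34.7, 45.9]), -2.0)
(array([ 545.7, -277.2]), array([ 545.8, -277.4]), -149.5, array([26.6, 27.4]), 0.1)
(array([ 457.3, -378.4]), array([ 457.7, -379.1]), 130.7, array([16.7, 58.7]), -0.8)
(array([ 646. , -275.6]), array([ 645.7, -274.6]), -50.9, array([41.1, 44.4]), 1.0)
(array([ 542.4, -380.3]), array([ 545.1, -379.7]), -144.1, array([ 9.1, 39.5]), 2.5)

{'position': [0.4486, -0.2756, 0.0124], 'conf': 0.83}
{'position': [0.3297, -0.3515, 0.0181], 'conf': 0.79}
{'position': [0.6485, -0.279, 0.015], 'conf': 0.78}
{'position': [0.3141, -0.1615, 0.0156], 'conf': 0.75}
0.05944836111946739 3.2333
pos [ 0.4493 -0.2699  0.2004] rpy [-1.7999e+02 -2.0000e-02 -5.3860e+01] shift tool [-0.0007  0.0011  0.1804] rz 0.1
```

View pics/w2.png

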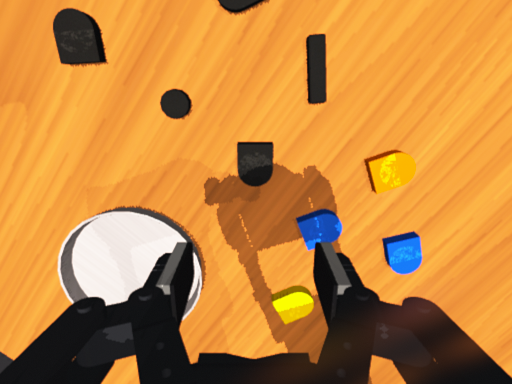

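Call:
send_rows:
  steps:
    - {"dx":0.001,"dy":0.001,"dz":0.035,"rx":0,"ry":0,"rz":0,"claw":-0.4}
    - {"dx":0,"dy":0,"dz":0.035,"rx":0,"ry":0,"rz":0,"claw":-0.4}
    - {"dx":0,"dy":0,"dz":0.035,"rx":0,"ry":0,"rz":0,"claw":-0.4}
    - {"dx":0,"dy":0,"dz":0.035,"rx":0,"ry":0,"rz":0,"claw":-0.4}
    - {"dx":0,"dy":0,"dz":0.025,"rx":0,"ry":0,"rz":0,"claw":-0.4}
    - {"dx":0,"dy":0,"dz":0.017,"rx":0,"ry":0,"rz":0,"claw":-0.4}
    - {"dx":0,"dy":0,"dz":0,"rx":0,"ry":0,"rz":0,"claw":0.6}
    - {"dx":0,"dy":0,"dz":0,"rx":0,"ry":0,"rz":0,"claw":0.6}
    - {"dx":0,"dy":0,"dz":0,"rx":0,"ry":0,"rz":0,"claw":0.6}
    - {"dx":0,"dy":0,"dz":0,"rx":0,"ry":0,"rz":0,"claw":0.6}
    - {"dx":0,"dy":0,"dz":0,"rx":0,"ry":0,"rz":0,"claw":0.6}
  newtons: 40

```text
clock: 4.15
tool_pos: [0.4492, -0.2715, 0.0189]
orientation: [-3.141, -0.001, -0.942]
ft_force: [0.3, 0.1, -1.0]
grip_width: 0.0349
gripper_force: 40.6
```

Call:
send_rows:
  steps:
    - {"dx":0,"dy":0,"dz":-0.03,"rx":0,"ry":0,"rz":0,"claw":0.6}
    - {"dx":0,"dy":0,"dz":-0.035,"rx":0,"ry":0,"rz":0,"claw":0.6}
    - {"dx":-0.01,"dy":-0.0157,"dz":-0.02,"rx":0,"ry":0,"rz":0,"claw":0.6}
    - {"dx":-0.02,"dy":-0.0314,"dz":0,"rx":0,"ry":0,"rz":0,"claw":0.6}
    - {"dx":-0.02,"dy":-0.0314,"dz":0,"rx":0,"ry":0,"rz":0,"claw":0.6}
    - {"dx":-0.02,"dy":-0.0314,"dz":0,"rx":0,"ry":0,"rz":0,"claw":0.6}
    - {"dx":-0.0149,"dy":-0.0233,"dz":0.0,"rx":0,"ry":0,"rz":0,"claw":0.6}
    - {"dx":0,"dy":0,"dz":0,"rx":0,"ry":0,"rz":0,"claw":0.6}
    - {"dx":0,"dy":0,"dz":0.03,"rx":0,"ry":0,"rz":0,"claw":0.6}
    - {"dx":0,"dy":0,"dz":0.03,"rx":0,"ry":0,"rz":0,"claw":0.6}
    - {"dx":0,"dy":0,"dz":0.018,"rx":0,"ry":0,"rz":0,"claw":0.6}
    - {"dx":0,"dy":0,"dz":0,"rx":0,"ry":0,"rz":0,"claw":0.6}

```text
clock: 5.15
tool_pos: [0.5061, -0.1245, 0.0237]
orientation: [3.14, 0.001, -0.943]
ft_force: [0.2, -0.3, -0.3]
grip_width: 0.0348
gripper_force: 41.6
```

Call:
send_rows:
  steps:
    - {"dx":0,"dy":0,"dz":0,"rx":0,"ry":0,"rz":0,"claw":-0.08}
    - {"dx":0,"dy":0,"dz":0,"rx":0,"ry":0,"rz":0,"claw":-0.08}
    - {"dx":0,"dy":0,"dz":0,"rx":0,"ry":0,"rz":0,"claw":-0.08}
    - {"dx":0,"dy":0,"dz":-0.02,"rx":0,"ry":0,"rz":0,"claw":-0.08}
    - {"dx":0,"dy":0,"dz":-0.04,"rx":0,"ry":0,"rz":0,"claw":-0.08}
    - {"dx":0,"dy":0,"dz":-0.04,"rx":0,"ry":0,"rz":0,"claw":-0.08}
    - {"dx":0.034,"dy":-0.0043,"dz":-0.01,"rx":0,"ry":0,"rz":0,"claw":-0.4}
    - {"dx":0.034,"dy":-0.0043,"dz":-0.01,"rx":0,"ry":0,"rz":0,"claw":-0.4}
    - {"dx":0.034,"dy":-0.0043,"dz":-0.01,"rx":0,"ry":0,"rz":0,"claw":-0.4}
    - {"dx":0.034,"dy":-0.0043,"dz":0,"rx":0,"ry":0,"rz":0,"claw":-0.4}
    - {"dx":0.034,"dy":-0.0043,"dz":0,"rx":0,"ry":0,"rz":0,"claw":-0.4}
    - {"dx":0.034,"dy":-0.0043,"dz":0,"rx":0,"ry":0,"rz":-3,"claw":-0.4}

```text
clock: 6.15
tool_pos: [0.6486, -0.2758, 0.1568]
orientation: [-3.141, -0.002, -0.89]
ft_force: [1.1, -1.0, 0.8]
grip_width: 0.0598
gripper_force: 0.0
```

Run:
```python
from h import *
w=robot.get_image('wrist'); t=robot.get_image('top')
for p,a in((w,300),(t,30)): print(*blocks(p,95,amin=a),sep='\n'); print()
print(robot.get_obs()['clock'])
go(.646,-.2735,.018,-51)
```

```text
(array([ 462.8, -378.1]), array([ 463.4, -379. ]), 130.7, array([22.9, 60.7]), -1.1)
(array([ 650. , -275.5]), array([ 649.5, -274.7]), -50.9, array([35. , 45.1]), 1.0)
(array([ 557.6, -391.9]), array([ 557.3, -394.2]), 60.3, array([38.5, 47.4]), -2.1)

(array([443.7, -76.8]), array([443. , -77.9]), 56.8, array([34.4, 39.6]), -1.3)
(array([ 505.2, -125.2]), array([ 506.4, -126.2]), 128.1, array([33.9, 43.8]), -1.5)
(array([ 553.2, -613.7]), array([ 553.7, -614.9]), 177.0, array([ 9.5, 69.3]), -0.5)
(array([ 646.1, -270.5]), array([ 644.9, -270. ]), -48.9, array([35.9, 47.1]), 1.2)

6.25
pos [ 0.6505 -0.2788  0.1562] rpy [-179.91   -0.33  -51.12] shift tool [-0.0069  0.0002  0.1382] rz -0.1
```

Call:
send_rows:
  steps:
    - {"dx":-0.0062,"dy":0,"dz":0.03,"rx":0,"ry":0,"rz":0,"claw":-0.4}
    - {"dx":0,"dy":0,"dz":0.035,"rx":0,"ry":0,"rz":0,"claw":-0.4}
    - {"dx":0,"dy":0,"dz":0.035,"rx":0,"ry":0,"rz":0,"claw":-0.4}
    - {"dx":0,"dy":0,"dz":0.025,"rx":0,"ry":0,"rz":0,"claw":-0.4}
    - {"dx":0,"dy":0,"dz":0.013,"rx":0,"ry":0,"rz":0,"claw":-0.4}
    - {"dx":0,"dy":0,"dz":0,"rx":0,"ry":0,"rz":0,"claw":-0.4}
    - {"dx":0,"dy":0,"dz":0,"rx":0,"ry":0,"rz":0,"claw":0.6}
    - {"dx":0,"dy":0,"dz":0,"rx":0,"ry":0,"rz":0,"claw":0.6}
    - {"dx":0,"dy":0,"dz":0,"rx":0,"ry":0,"rz":0,"claw":0.6}
    - {"dx":0,"dy":0,"dz":0,"rx":0,"ry":0,"rz":0,"claw":0.6}
    - {"dx":0,"dy":0,"dz":0,"rx":0,"ry":0,"rz":0,"claw":0.6}
  newtons: 40

```text
clock: 7.17
tool_pos: [0.6446, -0.2698, 0.0189]
orientation: [-3.141, -0.002, -0.891]
ft_force: [-0.2, 0.5, 5.1]
grip_width: 0.0351
gripper_force: 40.8
```

Run:
```python
from h import *
go(.507,-.0535,.1,-120)
```

```text
pos [ 0.6446 -0.2698  0.0189] rpy [-1.7994e+02 -1.2000e-01 -5.1020e+01] shift tool [-0.2547 -0.029  -0.0811] rz 69.0
```

Call:
send_rows:
  steps:
    - {"dx":0,"dy":0,"dz":-0.03,"rx":0,"ry":0,"rz":0,"claw":0.6}
    - {"dx":0,"dy":0,"dz":-0.035,"rx":0,"ry":0,"rz":0,"claw":0.6}
    - {"dx":-0.01,"dy":-0.001,"dz":-0.025,"rx":0,"ry":0,"rz":0,"claw":0.6}
    - {"dx":-0.035,"dy":-0.004,"dz":0,"rx":0,"ry":0,"rz":0,"claw":0.6}
    - {"dx":-0.035,"dy":-0.004,"dz":0,"rx":0,"ry":0,"rz":0,"claw":0.6}
    - {"dx":-0.035,"dy":-0.004,"dz":0,"rx":0,"ry":0,"rz":0,"claw":0.6}
    - {"dx":-0.035,"dy":-0.004,"dz":0,"rx":0,"ry":0,"rz":0,"claw":0.6}
    - {"dx":-0.035,"dy":-0.004,"dz":0,"rx":0,"ry":0,"rz":0,"claw":0.6}
    - {"dx":-0.035,"dy":-0.004,"dz":0,"rx":0,"ry":0,"rz":0,"claw":0.6}
    - {"dx":-0.0347,"dy":-0.004,"dz":0,"rx":0,"ry":0,"rz":0,"claw":0.6}
    - {"dx":0,"dy":0,"dz":0,"rx":0,"ry":0,"rz":6.9,"claw":0.6}
    - {"dx":0,"dy":0,"dz":0,"rx":0,"ry":0,"rz":6.9,"claw":0.6}

```text
clock: 8.17
tool_pos: [0.5037, -0.0511, 0.1068]
orientation: [3.14, 0.001, -1.134]
ft_force: [-0.3, -0.3, 0.6]
grip_width: 0.0352
gripper_force: 40.2
```

Call:
send_rows:
  steps:
    - {"dx":0,"dy":0,"dz":0,"rx":0,"ry":0,"rz":6.9,"claw":0.6}
    - {"dx":0,"dy":0,"dz":0,"rx":0,"ry":0,"rz":6.9,"claw":0.6}
    - {"dx":0,"dy":0,"dz":0,"rx":0,"ry":0,"rz":6.9,"claw":0.6}
    - {"dx":0,"dy":0,"dz":0,"rx":0,"ry":0,"rz":6.9,"claw":0.6}
    - {"dx":0,"dy":0,"dz":0,"rx":0,"ry":0,"rz":6.9,"claw":0.6}
    - {"dx":0,"dy":0,"dz":0,"rx":0,"ry":0,"rz":6.9,"claw":0.6}
    - {"dx":0,"dy":0,"dz":0,"rx":0,"ry":0,"rz":6.9,"claw":0.6}
    - {"dx":0,"dy":0,"dz":0,"rx":0,"ry":0,"rz":6.9,"claw":0.6}
    - {"dx":0,"dy":0,"dz":0,"rx":0,"ry":0,"rz":0,"claw":0.6}

```text
clock: 8.92
tool_pos: [0.4716, -0.1292, 0.0899]
orientation: [-3.14, 0.168, -1.99]
ft_force: [-0.5, 0.7, 0.3]
grip_width: 0.035
gripper_force: 40.2
```

Run:
```python
from h import *
go(.507,-.0535,.024,-120)
print(robot.get_obs()['joints'])
```

```text
pos [ 0.4716 -0.1292  0.0899] rpy [-179.92    9.65 -114.02] shift tool [-0.0835 -0.0015  0.0659] rz 6.0
[-0.45973653  0.27475181  2.0700741   0.23212114  0.81587621  2.94014001]
```

```bash
cat >> h.py <<'E'
from scipy.spatial.transform import Rotation as Ro
def rel(pos,yaw,n,roll=180,pitch=0):
    "n rows: equal rotvec about tool axes, and the whole shift in the present tool axes"
    o=robot.get_obs(); R=Ro.from_euler('xyz',o['orientation']); T=Ro.from_euler('xyz',[roll,pitch,yaw],degrees=True)
    v=(R.inv()*T).as_rotvec(degrees=True)/n
    print('pos',o['tool_pos'].round(4),'q',o['joints'].round(2),'t',o['clock'],'F',o['ft_force'].round(1))
    print('per row rot',v.round(2),'shift in tool now',R.inv().apply(np.array(pos)-o['tool_pos']).round(4),'in final',T.inv().apply(np.array(pos)-o['tool_pos']).round(4))
E
python3 -c "
from h import *
rel([.5065,-.0535,.11],-70,7)"
```

```text
pos [ 0.4716 -0.1292  0.0899] q [-0.46  0.27  2.07  0.23  0.82  2.94] t 8.9167 F [-0.5  0.7  0.3]
per row rot [-0.54  1.31 -6.27] shift in tool now [-0.0855 -0.001  -0.0058] in final [-0.0592 -0.0586 -0.0201]
```

Call:
send_rows:
  steps:
    - {"dx":0,"dy":0,"dz":-0.01,"rx":-0.54,"ry":1.31,"rz":-6.27,"claw":0.6}
    - {"dx":0,"dy":0,"dz":-0.01,"rx":-0.54,"ry":1.31,"rz":-6.27,"claw":0.6}
    - {"dx":0,"dy":0,"dz":0,"rx":-0.54,"ry":1.31,"rz":-6.27,"claw":0.6}
    - {"dx":0,"dy":0,"dz":0,"rx":-0.54,"ry":1.31,"rz":-6.27,"claw":0.6}
    - {"dx":0,"dy":0,"dz":0,"rx":-0.54,"ry":1.31,"rz":-6.27,"claw":0.6}
    - {"dx":0,"dy":0,"dz":0,"rx":-0.54,"ry":1.31,"rz":-6.27,"claw":0.6}
    - {"dx":0,"dy":0,"dz":0,"rx":-0.54,"ry":1.31,"rz":-6.27,"claw":0.6}
    - {"dx":0,"dy":0,"dz":0,"rx":0,"ry":0,"rz":0,"claw":0.6}

```text
clock: 9.58
tool_pos: [0.4732, -0.1288, 0.1111]
orientation: [-3.14, -0.003, -1.211]
ft_force: [-0.3, -0.1, -0.5]
grip_width: 0.0349
gripper_force: 40.2
```

```bash
python3 -c "
from h import *
rel([.5065,-.0535,.11],10,12)"
```

```text
pos [ 0.4732 -0.1288  0.1111] q [-0.35  0.24  2.05 -0.    0.85  2.43] t 9.5833 F [-0.3 -0.1 -0.5]
per row rot [ 0.   -0.02 -6.62] shift in tool now [-0.0588 -0.0576  0.0011] in final [ 0.0458 -0.0683  0.0011]
```

Call:
send_rows:
  steps:
    - {"dx":0,"dy":0,"dz":0,"rx":0,"ry":0,"rz":-6.81,"claw":0.6}
    - {"dx":0,"dy":0,"dz":0,"rx":0,"ry":0,"rz":-6.81,"claw":0.6}
    - {"dx":0,"dy":0,"dz":0,"rx":0,"ry":0,"rz":-6.81,"claw":0.6}
    - {"dx":0,"dy":0,"dz":0,"rx":0,"ry":0,"rz":-6.81,"claw":0.6}
    - {"dx":0,"dy":0,"dz":0,"rx":0,"ry":0,"rz":-6.81,"claw":0.6}
    - {"dx":0,"dy":0,"dz":0,"rx":0,"ry":0,"rz":-6.81,"claw":0.6}
    - {"dx":0,"dy":0,"dz":0,"rx":0,"ry":0,"rz":-6.81,"claw":0.6}
    - {"dx":0,"dy":0,"dz":0,"rx":0,"ry":0,"rz":-6.81,"claw":0.6}
    - {"dx":0,"dy":0,"dz":0,"rx":0,"ry":0,"rz":-6.81,"claw":0.6}
    - {"dx":0,"dy":0,"dz":0,"rx":0,"ry":0,"rz":-6.81,"claw":0.6}
    - {"dx":0,"dy":0,"dz":0,"rx":0,"ry":0,"rz":-6.81,"claw":0.6}
    - {"dx":0,"dy":0,"dz":0,"rx":0,"ry":0,"rz":-6.81,"claw":0.6}

```text
clock: 10.58
tool_pos: [0.4731, -0.1296, 0.1111]
orientation: [3.14, -0.003, 0.214]
ft_force: [-0.3, -0.3, -0.8]
grip_width: 0.0349
gripper_force: 40.2
```

Call:
send_rows:
  steps:
    - {"dx":0,"dy":0,"dz":0,"rx":0,"ry":0,"rz":-6.81,"claw":0.6}
    - {"dx":0,"dy":0,"dz":0,"rx":0,"ry":0,"rz":-6.81,"claw":0.6}
    - {"dx":0,"dy":0,"dz":0,"rx":0,"ry":0,"rz":-6.81,"claw":0.6}
    - {"dx":0,"dy":0,"dz":0,"rx":0,"ry":0,"rz":-6.81,"claw":0.6}
    - {"dx":0,"dy":0,"dz":0,"rx":0,"ry":0,"rz":-6.81,"claw":0.6}
    - {"dx":0,"dy":0,"dz":0,"rx":0,"ry":0,"rz":-6.81,"claw":0.6}
    - {"dx":0,"dy":0,"dz":0,"rx":0,"ry":0,"rz":-6.81,"claw":0.6}
    - {"dx":0.03,"dy":-0.003,"dz":0,"rx":0,"ry":0,"rz":0,"claw":0.6}
    - {"dx":0.03,"dy":-0.003,"dz":0,"rx":0,"ry":0,"rz":0,"claw":0.6}
    - {"dx":0.0218,"dy":-0.0028,"dz":0,"rx":0,"ry":0,"rz":0,"claw":0.6}
    - {"dx":0,"dy":0,"dz":0,"rx":0,"ry":0,"rz":0,"claw":0.6}

```text
clock: 11.5
tool_pos: [0.5084, -0.0519, 0.1114]
orientation: [3.137, -0.002, 1.043]
ft_force: [-1.0, -0.2, 0.1]
grip_width: 0.035
gripper_force: 40.2
```

```bash
python3 -c "
from h import *
t=robot.get_image('top'); save(t,'t2.png'); print(*blocks(t,95,amin=30),sep='\n')
rel([.5065,-.0535,.024],60,12)"
```

```text
(array([ 454.6, -375.7]), array([ 454.5, -375.1]), -49.3, array([15.1, 60.9]), 0.6)
(array([ 543.8, -272.5]), array([ 544.3, -272.8]), 155.9, array([24.4, 27. ]), -0.6)
(array([ 553.2, -613.7]), array([ 553.8, -614.6]), 177.0, array([ 9.5, 69.3]), -0.6)
(array([ 551.5, -389.1]), array([ 550.2, -390.6]), 60.4, array([38.6, 43.6]), -2.0)
(array([560.6,   9.4]), array([560.7,   9.9]), -16.0, array([ 8.5, 46.4]), 0.1)
(array([ 599.2, -182.4]), array([ 598.8, -182.2]), -11.8, array([ 7.4, 70.2]), 0.4)
pos [ 0.5075 -0.0532  0.1112] q [-0.19  0.27  2.   -0.    0.86  0.34] t 11.55 F [ 0.1 -0.1  0.7]
per row rot [ 0.02 -0.   -0.02] shift in tool now [-0.0008 -0.001   0.0872] in final [-0.0007 -0.0007  0.0872]
```

Now lower, release, rise.

Call:
send_rows:
  steps:
    - {"dx":0,"dy":0,"dz":0.03,"rx":0,"ry":0,"rz":0,"claw":0.6}
    - {"dx":0,"dy":0,"dz":0.03,"rx":0,"ry":0,"rz":0,"claw":0.6}
    - {"dx":0,"dy":0,"dz":0.02,"rx":0,"ry":0,"rz":0,"claw":0.6}
    - {"dx":0,"dy":0,"dz":0.006,"rx":0,"ry":0,"rz":0,"claw":0.6}
    - {"dx":0,"dy":0,"dz":0,"rx":0,"ry":0,"rz":0,"claw":0.6}
    - {"dx":0,"dy":0,"dz":0,"rx":0,"ry":0,"rz":0,"claw":-0.08}
    - {"dx":0,"dy":0,"dz":0,"rx":0,"ry":0,"rz":0,"claw":-0.08}
    - {"dx":0,"dy":0,"dz":0,"rx":0,"ry":0,"rz":0,"claw":-0.08}
    - {"dx":0,"dy":0,"dz":-0.02,"rx":0,"ry":0,"rz":0,"claw":-0.08}
    - {"dx":0,"dy":0,"dz":-0.04,"rx":0,"ry":0,"rz":0,"claw":-0.08}
    - {"dx":0,"dy":0,"dz":-0.04,"rx":0,"ry":0,"rz":0,"claw":-0.08}
    - {"dx":0,"dy":0,"dz":-0.04,"rx":0,"ry":0,"rz":0,"claw":-0.08}

```text
clock: 12.55
tool_pos: [0.506, -0.0549, 0.1666]
orientation: [3.139, 0.0, 1.042]
ft_force: [-0.0, -0.7, -0.4]
grip_width: 0.0465
gripper_force: 0.0
```

```bash
python3 -c "
from h import *
rel([.44,.22,.25],-12,12)"
```

```text
pos [ 0.506  -0.0549  0.1666] q [-0.19  0.19  1.97 -0.    0.98  0.34] t 12.55 F [-0.  -0.7 -0.4]
per row rot [ 0.01 -0.01  5.97] shift in tool now [ 0.204  -0.1955 -0.084 ] in final [-0.1217 -0.2551 -0.0834]
```

Call:
send_rows:
  steps:
    - {"dx":0.0255,"dy":-0.0244,"dz":-0.0105,"rx":0,"ry":0,"rz":0,"claw":-0.1}
    - {"dx":0.0255,"dy":-0.0244,"dz":-0.0105,"rx":0,"ry":0,"rz":0,"claw":-0.1}
    - {"dx":0.0255,"dy":-0.0244,"dz":-0.0105,"rx":0,"ry":0,"rz":0,"claw":-0.1}
    - {"dx":0.0255,"dy":-0.0244,"dz":-0.0105,"rx":0,"ry":0,"rz":0,"claw":-0.1}
    - {"dx":0.0255,"dy":-0.0244,"dz":-0.0105,"rx":0,"ry":0,"rz":0,"claw":-0.1}
    - {"dx":0.0255,"dy":-0.0244,"dz":-0.0105,"rx":0,"ry":0,"rz":0,"claw":-0.1}
    - {"dx":0.0255,"dy":-0.0244,"dz":-0.0105,"rx":0,"ry":0,"rz":0,"claw":-0.1}
    - {"dx":0.0255,"dy":-0.0244,"dz":-0.0105,"rx":0,"ry":0,"rz":0,"claw":-0.1}

```text
clock: 13.22
tool_pos: [0.44, 0.2214, 0.2497]
orientation: [3.137, -0.001, 1.042]
ft_force: [-0.3, 0.2, 0.4]
grip_width: 0.047
gripper_force: 0.0
```

Call:
send_rows:
  steps:
    - {"dx":0,"dy":0,"dz":0,"rx":0,"ry":0,"rz":6.54,"claw":-0.1}
    - {"dx":0,"dy":0,"dz":0,"rx":0,"ry":0,"rz":6.54,"claw":-0.1}
    - {"dx":0,"dy":0,"dz":0,"rx":0,"ry":0,"rz":6.54,"claw":-0.1}
    - {"dx":0,"dy":0,"dz":0,"rx":0,"ry":0,"rz":6.54,"claw":-0.1}
    - {"dx":0,"dy":0,"dz":0,"rx":0,"ry":0,"rz":6.54,"claw":-0.1}
    - {"dx":0,"dy":0,"dz":0,"rx":0,"ry":0,"rz":6.54,"claw":-0.1}
    - {"dx":0,"dy":0,"dz":0,"rx":0,"ry":0,"rz":6.54,"claw":-0.1}
    - {"dx":0,"dy":0,"dz":0,"rx":0,"ry":0,"rz":6.54,"claw":-0.1}
    - {"dx":0,"dy":0,"dz":0,"rx":0,"ry":0,"rz":6.54,"claw":-0.1}
    - {"dx":0,"dy":0,"dz":0,"rx":0,"ry":0,"rz":6.54,"claw":-0.1}
    - {"dx":0,"dy":0,"dz":0,"rx":0,"ry":0,"rz":6.54,"claw":-0.1}
    - {"dx":0,"dy":0,"dz":0,"rx":0,"ry":0,"rz":0,"claw":-0.1}

```text
clock: 14.22
tool_pos: [0.4407, 0.2198, 0.2488]
orientation: [3.141, -0.004, -0.216]
ft_force: [-0.7, 0.2, 0.5]
grip_width: 0.0469
gripper_force: 0.0
```

```bash
python3 -c "
from h import *
w=robot.get_image('wrist'); t=robot.get_image('top')
a=cv2.resize(w['color'],(800,600)); cv2.imwrite('pics/w3.png',a[:,:,::-1])
b=cv2.resize(t['color'][170:280,50:330],None,fx=2.8,fy=2.8,interpolation=cv2.INTER_CUBIC); cv2.imwrite('pics/t3.png',b[:,:,::-1])
for n in ('lid_tab','catch_knob'):
  for p in (w,t): print(n,[(np.round(r['position'],3),r['conf']) for r in robot.find_in(n,p)[:2]])
print(*blocks(t,95,amin=30),sep='\n')
rel([.44,.22,.25],-12,12)"
```

```text
lid_tab [(array([0.564, 0.256, 0.074]), 0.72)]
lid_tab []
catch_knob [(array([0.525, 0.333, 0.049]), 0.64)]
catch_knob []
(array([380.5, 270.6]), array([380.2, 270.5]), 85.2, array([40.5, 66.1]), -0.2)
(array([ 454.7, -375.6]), array([ 454.6, -375.3]), -49.3, array([15.3, 61.6]), 0.3)
(array([443.5, -77. ]), array([442.9, -78. ]), 57.2, array([34.5, 40.1]), -1.2)
(array([ 505.6, -124.1]), array([ 506.4, -125.5]), 126.6, array([33.8, 44. ]), -1.6)
(array([508., -48.]), array([507.6, -49.2]), 60.2, array([35.2, 40.7]), -1.3)
(array([ 544.5, -273.2]), array([ 544.3, -272.9]), -61.9, array([24.8, 26.6]), 0.4)
(array([ 552.2, -613.7]), array([ 553.2, -614.6]), 177.0, array([ 9.5, 71.4]), -1.0)
(array([ 551.4, -389.2]), array([ 550.4, -390.8]), 60.4, array([39.7, 43.9]), -1.9)
pos [0.4407 0.2199 0.2484] q [ 0.38  0.05  1.94 -0.    1.15  2.16] t 14.5167 F [-0.4 -0.2 -0.3]
per row rot [ 0.   -0.02 -0.01] shift in tool now [-0.0007  0.     -0.0016] in final [-0.0007  0.     -0.0016]
```

View pics/w3.png

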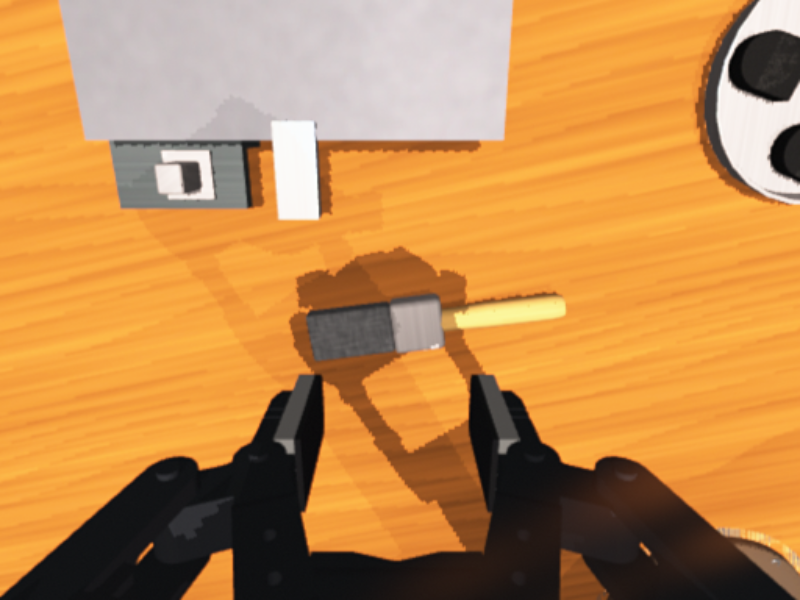

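View pics/t3.png

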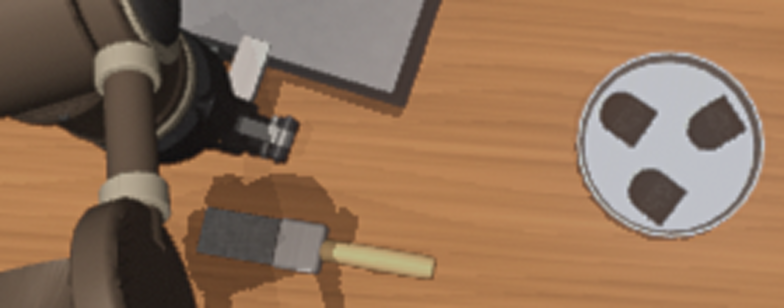

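```bash
python3 -c "
from h import *
w=robot.get_image('wrist')
f=lambda u,v,z: ray(w,u*.64,v*.64,z)
a,b=f(279,219,.078),f(320,219,.078); c=f(316,140,.078);print(a,b,np.linalg.norm(a-b),c,np.linalg.norm(c-b))
e=f(85,139,.076);g=f(503,139,.076);d=g-e;print('lid edge',e,g,np.linalg.norm(d),np.degrees(np.arctan2(d[0],-d[1])))
k=[f(*q,.077) for q in((155,166),(183,166),(185,193),(158,193))];print('knob top',np.mean(k,0),k)
"
```

```text
[0.48663713 0.28161405 0.078     ] [0.48148303 0.25768791 0.078     ] 0.024474988196909533 [0.52548832 0.24829807 0.078     ] 0.04499593508126201
lid edge [0.55382292 0.37749221 0.076     ] [0.50354406 0.14393845 0.076     ] 0.23890442795669 -12.149073730130604
knob top [0.52207595 0.33741549 0.077     ] [array([0.53123708, 0.34333804, 0.077     ]), array([0.52782479, 0.32749074, 0.077     ]), array([0.51294724, 0.33164525, 0.077     ]), array([0.51629467, 0.34718792, 0.077     ])]
```

Call:
send_rows:
  steps:
    - {"dx":0,"dy":0,"dz":0,"rx":0,"ry":6.43,"rz":0,"claw":0.1}
    - {"dx":0,"dy":0,"dz":0,"rx":0,"ry":6.43,"rz":0,"claw":0.1}
    - {"dx":0,"dy":0,"dz":0,"rx":0,"ry":6.43,"rz":0,"claw":0.1}
    - {"dx":0,"dy":0,"dz":0,"rx":0,"ry":6.43,"rz":0,"claw":0.1}
    - {"dx":0,"dy":0,"dz":0,"rx":0,"ry":6.43,"rz":0,"claw":0.1}
    - {"dx":0,"dy":0,"dz":0,"rx":0,"ry":6.43,"rz":0,"claw":0.1}
    - {"dx":0,"dy":0,"dz":0,"rx":0,"ry":6.42,"rz":0,"claw":0.1}
    - {"dx":0,"dy":0,"dz":0,"rx":0,"ry":0,"rz":0,"claw":0.1}

```text
clock: 15.23
tool_pos: [0.4492, 0.1959, 0.2757]
orientation: [3.137, -0.736, -0.174]
ft_force: [0.4, 0.8, 0.1]
grip_width: 0.0381
gripper_force: 0.0
```

```bash
cat >> h.py <<'E'
H=np.array([.6846,.2266,.066]); Y=-12.15; bx=np.array([np.cos(np.radians(Y)),np.sin(np.radians(Y)),0])
def pose(th,r=.187,back=0,tilt=45):
    "TCP on the tab at lid angle th (deg), pulled back along tool z; returns pos, rotation"
    t=np.radians(th); p=H-bx*(r*np.cos(t)-.006*np.sin(t))+np.array([0,0,r*np.sin(t)+.006*np.cos(t)])
    T=Ro.from_euler('z',Y,degrees=True)*Ro.from_euler('y',th-tilt,degrees=True)*Ro.from_euler('x',180,degrees=True)
    return p-back*T.apply([0,0,1]),T
def rel2(p,T):
    o=robot.get_obs(); R=Ro.from_euler('xyz',o['orientation'])
    print('pos',o['tool_pos'].round(4),'q',o['joints'].round(2),'t',round(o['clock'],2),'F',o['ft_force'].round(1),'w',round(o['grip_width'],4))
    print('target',p.round(4),'rot',(R.inv()*T).as_rotvec(degrees=True).round(2),'shift tool',R.inv().apply(p-o['tool_pos']).round(4))
E
python3 -c "
from h import *
print(pose(0)[1].apply([0,0,1]))
rel2(*pose(0,back=.07));rel2(*pose(0))"
```

```text
[ 0.69126755 -0.14882601 -0.70710678]
pos [0.4492 0.1959 0.2757] q [ 0.62 -0.21  2.29 -0.85  0.69  2.94] t 15.23 F [0.4 0.8 0.1] w 0.0381
target [0.4534 0.2764 0.1215] rot [-1.24  2.82  1.57] shift tool [-0.1108 -0.0805  0.1073]
pos [0.4492 0.1959 0.2757] q [ 0.62 -0.21  2.29 -0.85  0.69  2.94] t 15.23 F [0.4 0.8 0.1] w 0.0381
target [0.5018 0.266  0.072 ] rot [-1.24  2.82  1.57] shift tool [-0.1074 -0.0789  0.1772]
```

Call:
send_rows:
  steps:
    - {"dx":0,"dy":0,"dz":0,"rx":0,"ry":0,"rz":-7,"claw":0.1}
    - {"dx":0,"dy":0,"dz":0,"rx":0,"ry":0,"rz":-7,"claw":0.1}
    - {"dx":0,"dy":0,"dz":0,"rx":0,"ry":0,"rz":-7,"claw":0.1}
    - {"dx":0,"dy":0,"dz":0,"rx":0,"ry":0,"rz":-7,"claw":0.1}
    - {"dx":0,"dy":0,"dz":0,"rx":0,"ry":0,"rz":-7,"claw":0.1}
    - {"dx":0,"dy":0,"dz":0,"rx":0,"ry":0,"rz":-7,"claw":0.1}
    - {"dx":0,"dy":0,"dz":0,"rx":0,"ry":0,"rz":-7,"claw":0.1}
    - {"dx":0,"dy":0,"dz":0,"rx":0,"ry":0,"rz":-7,"claw":0.1}
    - {"dx":0,"dy":0,"dz":0,"rx":0,"ry":0,"rz":-7,"claw":0.1}
    - {"dx":0,"dy":0,"dz":0,"rx":0,"ry":0,"rz":-7,"claw":0.1}
    - {"dx":0,"dy":0,"dz":0,"rx":0,"ry":0,"rz":-7,"claw":0.1}
    - {"dx":0,"dy":0,"dz":0,"rx":0,"ry":0,"rz":-7,"claw":0.1}

```text
clock: 16.23
tool_pos: [0.4509, 0.1974, 0.2756]
orientation: [2.411, -0.067, 1.316]
ft_force: [0.0, 0.6, 0.9]
grip_width: 0.0386
gripper_force: 0.0
```

Call:
send_rows:
  steps:
    - {"dx":0,"dy":0,"dz":0,"rx":0,"ry":0,"rz":-7,"claw":0.1}
    - {"dx":0,"dy":0,"dz":0,"rx":0,"ry":0,"rz":-7,"claw":0.1}
    - {"dx":0,"dy":0,"dz":0,"rx":0,"ry":0,"rz":-7,"claw":0.1}
    - {"dx":0,"dy":0,"dz":0,"rx":0,"ry":0,"rz":-7,"claw":0.1}
    - {"dx":0,"dy":0,"dz":0,"rx":0,"ry":0,"rz":-7,"claw":0.1}
    - {"dx":0,"dy":0,"dz":0,"rx":0,"ry":0,"rz":-7,"claw":0.1}
    - {"dx":0,"dy":0,"dz":0,"rx":0,"ry":0,"rz":-7,"claw":0.1}
    - {"dx":0,"dy":0,"dz":0,"rx":0,"ry":0,"rz":-7,"claw":0.1}
    - {"dx":0,"dy":0,"dz":0,"rx":0,"ry":0,"rz":-7,"claw":0.1}
    - {"dx":0,"dy":0,"dz":0,"rx":0,"ry":0,"rz":-7,"claw":0.1}
    - {"dx":0,"dy":0,"dz":0,"rx":0,"ry":0,"rz":-7,"claw":0.1}
    - {"dx":0,"dy":0,"dz":0,"rx":0,"ry":0,"rz":0,"claw":0.1}

```text
clock: 17.23
tool_pos: [0.4509, 0.1973, 0.2756]
orientation: [2.858, 0.685, 2.529]
ft_force: [-0.1, -0.9, -0.8]
grip_width: 0.0387
gripper_force: 0.0
```

```bash
sed -i "s/\*Ro.from_euler('x',180,degrees=True)$/*Ro.from_euler('x',180,degrees=True)*Ro.from_euler('z',180,degrees=True)/" h.py
python3 -c "
from h import *
rel2(*pose(0,back=.07));rel2(*pose(0))"
```

```text
pos [0.4509 0.1973 0.2756] q [ 0.62 -0.21  2.29 -0.85  0.69  0.13] t 17.23 F [-0.1 -0.9 -0.8] w 0.0387
target [0.4534 0.2764 0.1215] rot [  0.74  -3.18 -17.6 ] shift tool [0.1311 0.0378 0.1066]
pos [0.4509 0.1973 0.2756] q [ 0.62 -0.21  2.29 -0.85  0.69  0.13] t 17.23 F [-0.1 -0.9 -0.8] w 0.0387
target [0.5018 0.266  0.072 ] rot [  0.74  -3.18 -17.6 ] shift tool [0.1272 0.0375 0.1765]
```

Call:
send_rows:
  steps:
    - {"dx":0.0218,"dy":0.0063,"dz":0.0178,"rx":0,"ry":0,"rz":0,"claw":0.1}
    - {"dx":0.0218,"dy":0.0063,"dz":0.0178,"rx":0,"ry":0,"rz":0,"claw":0.1}
    - {"dx":0.0218,"dy":0.0063,"dz":0.0178,"rx":0,"ry":0,"rz":0,"claw":0.1}
    - {"dx":0.0218,"dy":0.0063,"dz":0.0178,"rx":0,"ry":0,"rz":0,"claw":0.1}
    - {"dx":0.0218,"dy":0.0063,"dz":0.0178,"rx":0,"ry":0,"rz":0,"claw":0.1}
    - {"dx":0.0218,"dy":0.0063,"dz":0.0178,"rx":0,"ry":0,"rz":0,"claw":0.1}
    - {"dx":0,"dy":0,"dz":0,"rx":0.25,"ry":-1.06,"rz":-5.87,"claw":0.1}
    - {"dx":0,"dy":0,"dz":0,"rx":0.25,"ry":-1.06,"rz":-5.87,"claw":0.1}
    - {"dx":0,"dy":0,"dz":0,"rx":0.25,"ry":-1.06,"rz":-5.87,"claw":0.1}
    - {"dx":0,"dy":0,"dz":0,"rx":0,"ry":0,"rz":0,"claw":0.1}
    - {"dx":0,"dy":0,"dz":0,"rx":0,"ry":0,"rz":0,"claw":0.1}

```text
clock: 18.15
tool_pos: [0.4507, 0.2858, 0.1453]
orientation: [-3.125, 0.743, 2.924]
ft_force: [-0.2, -0.1, -0.3]
grip_width: 0.0385
gripper_force: 0.0
```

```bash
python3 -c "
from h import *
w=robot.get_image('wrist');save(w,'w4.png')
rel2(*pose(0))"
```

```text
pos [0.4507 0.2854 0.1453] q [ 0.82  0.21  2.22 -1.19  0.69  0.42] t 18.2 F [-0.4 -0.1  0.1] w 0.0384
target [0.5018 0.266  0.072 ] rot [-1.2  -2.45 -0.19] shift tool [ 0.0097 -0.0064  0.0908]
```

View pics/w4.png

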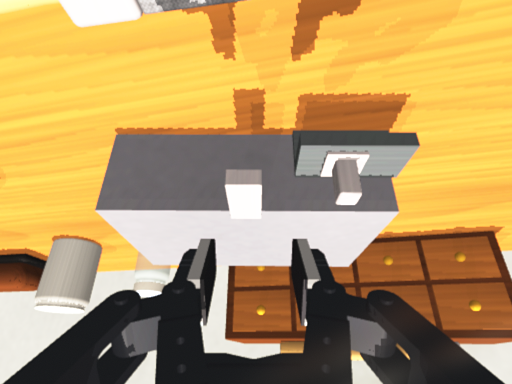

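```bash
python3 -c "
from h import *
rel2(*pose(0,tilt=28,back=.08)); rel2(*pose(0,tilt=28))"
```

```text
pos [0.4507 0.2854 0.1453] q [ 0.82  0.21  2.22 -1.19  0.69  0.42] t 18.2 F [-0.4 -0.1  0.1] w 0.0384
target [0.4651 0.2739 0.1426] rot [-1.17 14.55 -0.37] shift tool [-0.0104 -0.008   0.0133]
pos [0.4507 0.2854 0.1453] q [ 0.82  0.21  2.22 -1.19  0.69  0.42] t 18.2 F [-0.4 -0.1  0.1] w 0.0384
target [0.5018 0.266  0.072 ] rot [-1.17 14.55 -0.37] shift tool [ 0.0097 -0.0064  0.0908]
```

Call:
send_rows:
  steps:
    - {"dx":0,"dy":0,"dz":0,"rx":-0.4,"ry":4.85,"rz":-0.1,"claw":0.1}
    - {"dx":0,"dy":0,"dz":0,"rx":-0.4,"ry":4.85,"rz":-0.1,"claw":0.1}
    - {"dx":0,"dy":0,"dz":0,"rx":-0.4,"ry":4.85,"rz":-0.1,"claw":0.1}
    - {"dx":0,"dy":0,"dz":0,"rx":0,"ry":0,"rz":0,"claw":0.1}
    - {"dx":0,"dy":0,"dz":0,"rx":0,"ry":0,"rz":0,"claw":0.1}

```text
clock: 18.62
tool_pos: [0.4517, 0.2842, 0.1462]
orientation: [-3.14, 0.503, 2.926]
ft_force: [0.5, -0.2, -1.0]
grip_width: 0.0382
gripper_force: 0.0
```

```bash
python3 -c "
from h import *
rel2(*pose(0,tilt=28))"
```

```text
pos [0.4517 0.2842 0.1462] q [ 0.69  0.16  2.15 -0.71  0.63 -0.12] t 18.62 F [ 0.5 -0.2 -1. ] w 0.0382
target [0.5018 0.266  0.072 ] rot [-0.18  0.84 -0.16] shift tool [-0.0105 -0.007   0.0905]
```

Call:
send_rows:
  steps:
    - {"dx":-0.0105,"dy":-0.007,"dz":0.02,"rx":-0.18,"ry":0.84,"rz":-0.16,"claw":0.1}
    - {"dx":0,"dy":0,"dz":0.025,"rx":0,"ry":0,"rz":0,"claw":0.1}
    - {"dx":0,"dy":0,"dz":0.025,"rx":0,"ry":0,"rz":0,"claw":0.1}
    - {"dx":0,"dy":0,"dz":0.02,"rx":0,"ry":0,"rz":0,"claw":0.1}
    - {"dx":0,"dy":0,"dz":0,"rx":0,"ry":0,"rz":0,"claw":0.1}

```text
clock: 19.03
tool_pos: [0.4969, 0.2646, 0.0663]
orientation: [-3.132, 0.481, 2.937]
ft_force: [-1.5, -0.2, -0.7]
grip_width: 0.0383
gripper_force: 0.0
```

```bash
python3 -c "
from h import *
w=robot.get_image('wrist');save(w,'w5.png')
rel2(*pose(0,tilt=28))"
```

```text
pos [0.4971 0.2653 0.0679] q [ 0.59  0.35  2.12 -0.84  0.47 -0.05] t 19.08 F [-0.3 -0.8 -0.4] w 0.0384
target [0.5018 0.266  0.072 ] rot [-0.28 -0.36  0.4 ] shift tool [-0.0059  0.0015 -0.0016]
```

View pics/w5.png

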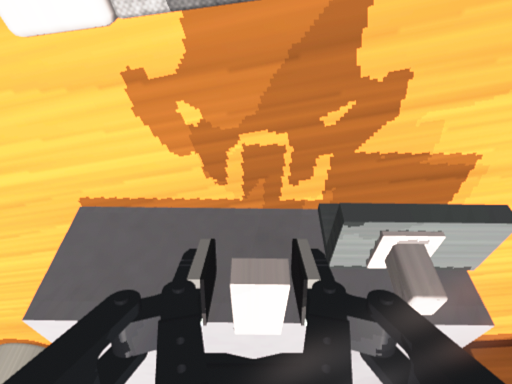

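Call:
send_rows:
  steps:
    - {"dx":-0.005,"dy":0,"dz":0,"rx":0,"ry":0,"rz":0,"claw":0.1}
    - {"dx":0,"dy":0,"dz":0,"rx":0,"ry":0,"rz":0,"claw":0.8}
    - {"dx":0,"dy":0,"dz":0,"rx":0,"ry":0,"rz":0,"claw":0.8}
    - {"dx":0,"dy":0,"dz":0,"rx":0,"ry":0,"rz":0,"claw":0.8}
    - {"dx":0,"dy":0,"dz":0,"rx":0,"ry":0,"rz":0,"claw":0.8}
    - {"dx":0,"dy":0,"dz":0,"rx":0,"ry":0,"rz":0,"claw":0.8}
  newtons: 50

```text
clock: 19.58
tool_pos: [0.5038, 0.2659, 0.0748]
orientation: [-3.138, 0.488, 2.935]
ft_force: [-3.9, -3.9, 7.8]
grip_width: 0.0233
gripper_force: 49.8
```

```bash
python3 -c "
from h import *
rel2(*pose(0,tilt=28));rel2(*pose(2,tilt=28));rel2(*pose(4,tilt=28))"
```

```text
pos [0.5038 0.2659 0.0748] q [ 0.59  0.34  2.11 -0.83  0.47 -0.07] t 19.58 F [-3.9 -3.9  7.8] w 0.0233
target [0.5018 0.266  0.072 ] rot [-0.05 -0.06  0.27] shift tool [ 0.0031 -0.0003  0.0015]
pos [0.5038 0.2659 0.0748] q [ 0.59  0.34  2.11 -0.83  0.47 -0.07] t 19.58 F [-3.9 -3.9  7.8] w 0.0233
target [0.5021 0.2659 0.0785] rot [-0.06  1.94  0.27] shift tool [-0.0003 -0.0004 -0.0041]
pos [0.5038 0.2659 0.0748] q [ 0.59  0.34  2.11 -0.83  0.47 -0.07] t 19.58 F [-3.9 -3.9  7.8] w 0.0233
target [0.5026 0.2658 0.085 ] rot [-0.06  3.94  0.27] shift tool [-0.0038 -0.0004 -0.0096]
```

Call:
send_rows:
  steps:
    - {"dx":-0.0017,"dy":0,"dz":-0.0028,"rx":0,"ry":1,"rz":0,"claw":0.8}
    - {"dx":-0.0017,"dy":0,"dz":-0.0028,"rx":0,"ry":1,"rz":0,"claw":0.8}
    - {"dx":0,"dy":0,"dz":0,"rx":0,"ry":0,"rz":0,"claw":0.8}

```text
clock: 19.83
tool_pos: [0.5042, 0.2658, 0.0807]
orientation: [-3.139, 0.451, 2.934]
ft_force: [0.1, -2.5, -0.9]
grip_width: 0.0229
gripper_force: 49.9
```

Call:
send_rows:
  steps:
    - {"dx":-0.0017,"dy":0,"dz":-0.0028,"rx":0,"ry":1,"rz":0,"claw":0.8}
    - {"dx":-0.0008,"dy":0,"dz":-0.0014,"rx":0,"ry":0.5,"rz":0,"claw":0.8}
    - {"dx":0,"dy":0,"dz":0,"rx":0,"ry":0,"rz":0,"claw":0.8}

```text
clock: 20.08
tool_pos: [0.5043, 0.2656, 0.0831]
orientation: [-3.139, 0.424, 2.936]
ft_force: [7.6, -1.1, -12.7]
grip_width: 0.0229
gripper_force: 52.1
```

Call:
send_rows:
  steps:
    - {"dx":-0.0017,"dy":0,"dz":-0.0028,"rx":0,"ry":1,"rz":0,"claw":0.8}
    - {"dx":0,"dy":0,"dz":0,"rx":0,"ry":0,"rz":0,"claw":0.8}
    - {"dx":0,"dy":0,"dz":0,"rx":0,"ry":0,"rz":0,"claw":0.8}

```text
clock: 20.33
tool_pos: [0.504, 0.2656, 0.0839]
orientation: [-3.139, 0.404, 2.936]
ft_force: [14.8, 1.6, -29.6]
grip_width: 0.0228
gripper_force: 54.1
```

Call:
send_rows:
  steps:
    - {"dx":0.0025,"dy":0,"dz":0.0042,"rx":0,"ry":-1.5,"rz":0,"claw":0.8}
    - {"dx":0.0025,"dy":0,"dz":0.0042,"rx":0,"ry":-1.5,"rz":0,"claw":0.8}
    - {"dx":0.0026,"dy":0,"dz":0.0042,"rx":0,"ry":-1.5,"rz":0,"claw":0.8}
    - {"dx":0,"dy":0,"dz":0,"rx":0,"ry":0,"rz":0,"claw":0.8}
    - {"dx":0,"dy":0,"dz":0,"rx":0,"ry":0,"rz":0,"claw":0.1}
    - {"dx":0,"dy":0,"dz":0,"rx":0,"ry":0,"rz":0,"claw":0.1}
    - {"dx":0,"dy":0,"dz":0,"rx":0,"ry":0,"rz":0,"claw":0.1}
    - {"dx":0,"dy":0,"dz":-0.03,"rx":0,"ry":0,"rz":0,"claw":0.1}
    - {"dx":0,"dy":0,"dz":-0.03,"rx":0,"ry":0,"rz":0,"claw":0.1}
    - {"dx":0,"dy":0,"dz":-0.02,"rx":0,"ry":0,"rz":0,"claw":0.1}
    - {"dx":0,"dy":0,"dz":0,"rx":0,"ry":0,"rz":0,"claw":0.1}

```text
clock: 21.25
tool_pos: [0.4678, 0.2765, 0.1478]
orientation: [3.138, 0.49, 2.935]
ft_force: [-0.8, 0.2, 0.4]
grip_width: 0.0382
gripper_force: 0.0
```

```bash
python3 -c "
from h import *
T=pose(0,tilt=28)[1]; k=np.array([.5195,.3386,.072])
rel2(k-.075*T.apply([0,0,1]),T)
w=robot.get_image('wrist'); print(robot.find_in('catch_knob',w)[:1],robot.find_in('lid_tab',w)[:1])"
```

```text
pos [0.4678 0.2765 0.1478] q [ 0.65  0.17  2.14 -0.67  0.61 -0.21] t 21.25 F [-0.8  0.2  0.4] w 0.0382
target [0.4851 0.346  0.1382] rot [0.36 0.1  0.28] shift tool [0.0022 0.0715 0.0099]
[{'position': [0.5184, 0.3368, 0.0543], 'conf': 0.6}] [{'position': [0.5514, 0.2559, 0.0751], 'conf': 0.64}]
```

Call:
send_rows:
  steps:
    - {"dx":0.001,"dy":0.024,"dz":0.003,"rx":0.36,"ry":0.1,"rz":0.28,"claw":0.1}
    - {"dx":0.001,"dy":0.024,"dz":0.003,"rx":0,"ry":0,"rz":0,"claw":0.1}
    - {"dx":0,"dy":0.0235,"dz":0.004,"rx":0,"ry":0,"rz":0,"claw":0.1}
    - {"dx":0,"dy":0,"dz":0.025,"rx":0,"ry":0,"rz":0,"claw":0.1}
    - {"dx":0,"dy":0,"dz":0.015,"rx":0,"ry":0,"rz":0,"claw":0.1}
    - {"dx":0,"dy":0,"dz":0,"rx":0,"ry":0,"rz":0,"claw":0.1}
    - {"dx":0,"dy":0,"dz":0,"rx":0,"ry":0,"rz":0,"claw":0.1}

```text
clock: 21.98
tool_pos: [0.5017, 0.3376, 0.0956]
orientation: [-3.13, 0.481, 2.932]
ft_force: [-0.4, 0.2, -0.4]
grip_width: 0.0385
gripper_force: 0.0
```

```bash
python3 -c "
from h import *
T=pose(0,tilt=28)[1]; k=np.array([.5195,.3386,.072])
rel2(k,T)
w=robot.get_image('wrist'); save(w,'w6.png')"
```

```text
pos [0.5017 0.3376 0.0956] q [ 0.7   0.38  1.99 -0.72  0.6  -0.08] t 21.98 F [-0.4  0.2 -0.4] w 0.0385
target [0.5195 0.3386 0.072 ] rot [-0.6  -0.44  0.12] shift tool [-0.0043  0.005   0.0288]
```

View pics/w6.png

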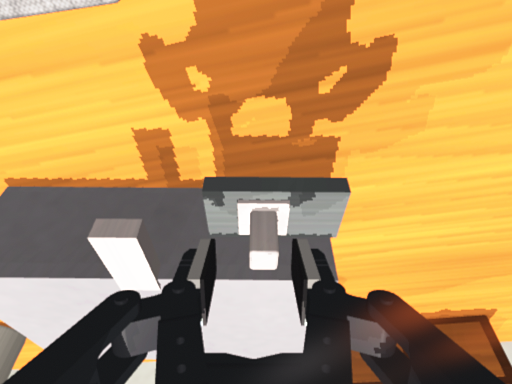

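Call:
send_rows:
  steps:
    - {"dx":-0.0035,"dy":0.002,"dz":0.015,"rx":-0.6,"ry":-0.4,"rz":0,"claw":0.1}
    - {"dx":0,"dy":0,"dz":0.012,"rx":0,"ry":0,"rz":0,"claw":0.1}
    - {"dx":0,"dy":0,"dz":0,"rx":0,"ry":0,"rz":0,"claw":0.1}
    - {"dx":0,"dy":0,"dz":0,"rx":0,"ry":0,"rz":0,"claw":0.9}
    - {"dx":0,"dy":0,"dz":0,"rx":0,"ry":0,"rz":0,"claw":0.9}
    - {"dx":0,"dy":0,"dz":0,"rx":0,"ry":0,"rz":0,"claw":0.9}
    - {"dx":0,"dy":0,"dz":0,"rx":0,"ry":0,"rz":0,"claw":0.9}
    - {"dx":0,"dy":0,"dz":0,"rx":0,"ry":0,"rz":0,"claw":0.9}
  newtons: 30

```text
clock: 22.7
tool_pos: [0.5186, 0.339, 0.0767]
orientation: [3.135, 0.491, 2.931]
ft_force: [1.6, 4.9, -2.9]
grip_width: 0.0149
gripper_force: 32.9
```

Call:
send_rows:
  steps:
    - {"dx":0,"dy":0.005,"dz":0,"rx":0,"ry":0,"rz":0,"claw":0.9}
    - {"dx":0,"dy":0.005,"dz":0,"rx":0,"ry":0,"rz":0,"claw":0.9}
    - {"dx":0,"dy":0.005,"dz":0,"rx":0,"ry":0,"rz":0,"claw":0.9}
    - {"dx":0,"dy":0.005,"dz":0,"rx":0,"ry":0,"rz":0,"claw":0.9}
    - {"dx":0,"dy":0.004,"dz":0,"rx":0,"ry":0,"rz":0,"claw":0.9}
    - {"dx":0,"dy":0,"dz":0,"rx":0,"ry":0,"rz":0,"claw":0.9}

```text
clock: 23.2
tool_pos: [0.5238, 0.3623, 0.0766]
orientation: [3.137, 0.491, 2.931]
ft_force: [-3.5, -0.2, 3.8]
grip_width: 0.0153
gripper_force: 34.0
```

Call:
send_rows:
  steps:
    - {"dx":0,"dy":0.002,"dz":0,"rx":0,"ry":0,"rz":0,"claw":0.9}
    - {"dx":0,"dy":0.002,"dz":0,"rx":0,"ry":0,"rz":0,"claw":0.9}
    - {"dx":0,"dy":0,"dz":0,"rx":0,"ry":0,"rz":0,"claw":0.9}

```text
clock: 23.45
tool_pos: [0.5241, 0.3638, 0.0765]
orientation: [-3.14, 0.491, 2.931]
ft_force: [-4.7, -4.7, 9.6]
grip_width: 0.0153
gripper_force: 34.5
```

Call:
send_rows:
  steps:
    - {"dx":0,"dy":0.002,"dz":0,"rx":0,"ry":0,"rz":0,"claw":0.9}
    - {"dx":0,"dy":0,"dz":0,"rx":0,"ry":0,"rz":0,"claw":0.9}
    - {"dx":0,"dy":0,"dz":0,"rx":0,"ry":0,"rz":0,"claw":0.9}

```text
clock: 23.7
tool_pos: [0.5241, 0.3639, 0.0765]
orientation: [-3.137, 0.491, 2.931]
ft_force: [-6.5, -8.1, 10.7]
grip_width: 0.0153
gripper_force: 34.9
```

At the stop. Release, back off, return to the tab.

Call:
send_rows:
  steps:
    - {"dx":0,"dy":-0.003,"dz":0,"rx":0,"ry":0,"rz":0,"claw":0.9}
    - {"dx":0,"dy":0,"dz":0,"rx":0,"ry":0,"rz":0,"claw":0.1}
    - {"dx":0,"dy":0,"dz":0,"rx":0,"ry":0,"rz":0,"claw":0.1}
    - {"dx":0,"dy":0,"dz":0,"rx":0,"ry":0,"rz":0,"claw":0.1}
    - {"dx":0,"dy":0,"dz":-0.03,"rx":0,"ry":0,"rz":0,"claw":0.1}
    - {"dx":0,"dy":0,"dz":-0.03,"rx":0,"ry":0,"rz":0,"claw":0.1}
    - {"dx":0,"dy":0,"dz":-0.015,"rx":0,"ry":0,"rz":0,"claw":0.1}
    - {"dx":0,"dy":-0.033,"dz":0,"rx":0,"ry":0,"rz":0,"claw":0.1}
    - {"dx":0,"dy":-0.033,"dz":0,"rx":0,"ry":0,"rz":0,"claw":0.1}
    - {"dx":0,"dy":-0.033,"dz":0,"rx":0,"ry":0,"rz":0,"claw":0.1}
    - {"dx":0,"dy":0,"dz":0,"rx":0,"ry":0,"rz":0,"claw":0.1}

```text
clock: 24.62
tool_pos: [0.4654, 0.2689, 0.1398]
orientation: [-3.137, 0.487, 2.93]
ft_force: [-0.4, -0.8, -1.0]
grip_width: 0.0384
gripper_force: 0.0
```

```bash
python3 -c "
from h import *
w=robot.get_image('wrist'); print(robot.find_in('catch_knob',w)[:1])
rel2(*pose(0,.186,tilt=28))"
```

```text
[{'position': [0.5243, 0.3596, 0.0553], 'conf': 0.85}]
pos [0.4687 0.2738 0.1419] q [ 0.64  0.18  2.14 -0.68  0.6  -0.19] t 24.72 F [-0.7  0.2  0.3] w 0.0382
target [0.5028 0.2657 0.072 ] rot [0.24 0.12 0.  ] shift tool [ 0.0021 -0.001   0.0781]
```

Call:
send_rows:
  steps:
    - {"dx":0,"dy":-0.001,"dz":0.02,"rx":0,"ry":0,"rz":0,"claw":0.1}
    - {"dx":0,"dy":0,"dz":0.025,"rx":0,"ry":0,"rz":0,"claw":0.1}
    - {"dx":0,"dy":0,"dz":0.02,"rx":0,"ry":0,"rz":0,"claw":0.1}
    - {"dx":0,"dy":0,"dz":0.01,"rx":0,"ry":0,"rz":0,"claw":0.1}
    - {"dx":0,"dy":0,"dz":0,"rx":0,"ry":0,"rz":0,"claw":0.1}
    - {"dx":0,"dy":0,"dz":0,"rx":0,"ry":0,"rz":0,"claw":0.1}

```text
clock: 25.22
tool_pos: [0.5037, 0.2671, 0.0756]
orientation: [3.138, 0.491, 2.931]
ft_force: [-1.0, -0.2, 0.7]
grip_width: 0.0385
gripper_force: 0.0
```

```bash
python3 -c "
from h import *
rel2(*pose(0,.186,tilt=28))"
```

```text
pos [0.5037 0.2671 0.0756] q [ 0.59  0.34  2.11 -0.83  0.47 -0.06] t 25.22 F [-1.  -0.2  0.7] w 0.0385
target [0.5028 0.2657 0.072 ] rot [0.24 0.12 0.09] shift tool [ 0.0023 -0.0015  0.0029]
```

Call:
send_rows:
  steps:
    - {"dx":0.001,"dy":-0.0012,"dz":0.002,"rx":0,"ry":0,"rz":0,"claw":0.1}
    - {"dx":0,"dy":0,"dz":0,"rx":0,"ry":0,"rz":0,"claw":0.8}
    - {"dx":0,"dy":0,"dz":0,"rx":0,"ry":0,"rz":0,"claw":0.8}
    - {"dx":0,"dy":0,"dz":0,"rx":0,"ry":0,"rz":0,"claw":0.8}
    - {"dx":0,"dy":0,"dz":0,"rx":0,"ry":0,"rz":0,"claw":0.8}
    - {"dx":0,"dy":0,"dz":0,"rx":0,"ry":0,"rz":0,"claw":0.8}
    - {"dx":-0.0017,"dy":0,"dz":-0.0027,"rx":0,"ry":1,"rz":0,"claw":0.8}
    - {"dx":-0.0034,"dy":0,"dz":-0.0055,"rx":0,"ry":2,"rz":0,"claw":0.8}
    - {"dx":-0.0034,"dy":0,"dz":-0.0055,"rx":0,"ry":2,"rz":0,"claw":0.8}
    - {"dx":0,"dy":0,"dz":0,"rx":0,"ry":0,"rz":0,"claw":0.8}
  newtons: 60

```text
clock: 26.05
tool_pos: [0.5047, 0.2655, 0.0908]
orientation: [3.135, 0.402, 2.927]
ft_force: [-3.9, 3.7, -0.9]
grip_width: 0.023
gripper_force: 60.3
```

Free now (17 mm up at low force). Continue along the arc.

Call:
send_rows:
  steps:
    - {"dx":-0.0069,"dy":0,"dz":-0.0109,"rx":0,"ry":4,"rz":0,"claw":0.8}
    - {"dx":-0.0069,"dy":0,"dz":-0.0109,"rx":0,"ry":4,"rz":0,"claw":0.8}
    - {"dx":-0.0069,"dy":0,"dz":-0.0109,"rx":0,"ry":4,"rz":0,"claw":0.8}
    - {"dx":-0.0069,"dy":0,"dz":-0.0109,"rx":0,"ry":4,"rz":0,"claw":0.8}
    - {"dx":0,"dy":0,"dz":0,"rx":0,"ry":0,"rz":0,"claw":0.8}

```text
clock: 26.47
tool_pos: [0.519, 0.2623, 0.1422]
orientation: [3.136, 0.121, 2.927]
ft_force: [-5.5, 6.0, 0.6]
grip_width: 0.0228
gripper_force: 63.5
```

```bash
python3 -c "
from h import *
rel2(*pose(21,.185,tilt=28))
rel2(*pose(33,.185,tilt=28))"
```

```text
pos [0.519  0.2623 0.1422] q [ 0.43  0.3   1.89 -0.09  0.85 -0.87] t 26.47 F [-5.5  6.   0.6] w 0.0228
target [0.5179 0.2625 0.1379] rot [ 0.3  -0.09 -0.13] shift tool [ 0.0016 -0.0001  0.0042]
pos [0.519  0.2623 0.1422] q [ 0.43  0.3   1.89 -0.09  0.85 -0.87] t 26.47 F [-5.5  6.   0.6] w 0.0228
target [0.5361 0.2586 0.1718] rot [ 0.31 11.91 -0.1 ] shift tool [-0.021   0.0001 -0.0272]
```

Call:
send_rows:
  steps:
    - {"dx":-0.0069,"dy":0,"dz":-0.0109,"rx":0,"ry":4,"rz":0,"claw":0.8}
    - {"dx":-0.0069,"dy":0,"dz":-0.0109,"rx":0,"ry":4,"rz":0,"claw":0.8}
    - {"dx":-0.0069,"dy":0,"dz":-0.0109,"rx":0,"ry":4,"rz":0,"claw":0.8}
    - {"dx":-0.0069,"dy":0,"dz":-0.0109,"rx":0,"ry":4,"rz":0,"claw":0.8}
    - {"dx":-0.0069,"dy":0,"dz":-0.0109,"rx":0,"ry":4,"rz":0,"claw":0.8}
    - {"dx":0,"dy":0,"dz":0,"rx":0,"ry":0,"rz":0,"claw":0.8}

```text
clock: 26.97
tool_pos: [0.5542, 0.2547, 0.1955]
orientation: [3.136, -0.228, 2.93]
ft_force: [-4.8, 3.1, 3.0]
grip_width: 0.0229
gripper_force: 63.6
```

```bash
python3 -c "
from h import *
rel2(*pose(41,.185,tilt=28))
rel2(*pose(57,.185,tilt=28))"
```

```text
pos [0.5542 0.2547 0.1955] q [ 0.3   0.44  1.58  0.12  1.31 -1.1 ] t 26.97 F [-4.8  3.1  3. ] w 0.0229
target [0.552  0.2552 0.1919] rot [ 0.3  -0.04  0.03] shift tool [ 0.0014 -0.      0.004 ]
pos [0.5542 0.2547 0.1955] q [ 0.3   0.44  1.58  0.12  1.31 -1.1 ] t 26.97 F [-4.8  3.1  3. ] w 0.0229
target [0.591  0.2467 0.2244] rot [ 0.3  15.96  0.07] shift tool [-0.0302  0.0002 -0.0367]
```

Call:
send_rows:
  steps:
    - {"dx":-0.0069,"dy":0,"dz":-0.0109,"rx":0,"ry":4,"rz":0,"claw":0.8}
    - {"dx":-0.0069,"dy":0,"dz":-0.0109,"rx":0,"ry":4,"rz":0,"claw":0.8}
    - {"dx":-0.0069,"dy":0,"dz":-0.0109,"rx":0,"ry":4,"rz":0,"claw":0.8}
    - {"dx":-0.0069,"dy":0,"dz":-0.0105,"rx":0,"ry":4,"rz":0,"claw":0.8}
    - {"dx":0,"dy":0,"dz":0,"rx":0,"ry":0,"rz":0,"claw":0.8}
    - {"dx":0,"dy":0,"dz":0,"rx":0,"ry":0,"rz":0,"claw":0.8}
    - {"dx":0,"dy":0,"dz":0,"rx":0,"ry":0,"rz":0,"claw":0.8}

```text
clock: 27.55
tool_pos: [0.5912, 0.2466, 0.2257]
orientation: [3.137, -0.504, 2.934]
ft_force: [-1.2, 3.0, 4.2]
grip_width: 0.0228
gripper_force: 63.7
```

```bash
python3 -c "
from h import *
rel2(*pose(57,.185,tilt=28))
s=robot.get_image('scene'); t=robot.get_image('top')
a=np.hstack([cv2.resize(s['color'][60:310,100:500],(400,250)),cv2.resize(t['color'][100:350,60:460],(400,250))]); cv2.imwrite('pics/end.png',a[:,:,::-1])"
```

```text
pos [0.5912 0.2466 0.2257] q [ 0.23  0.62  1.3   0.21  1.67 -1.16] t 27.55 F [-1.2  3.   4.2] w 0.0228
target [0.591  0.2467 0.2244] rot [0.13 0.1  0.21] shift tool [-0.0004  0.0001  0.0012]
```

View pics/end.png

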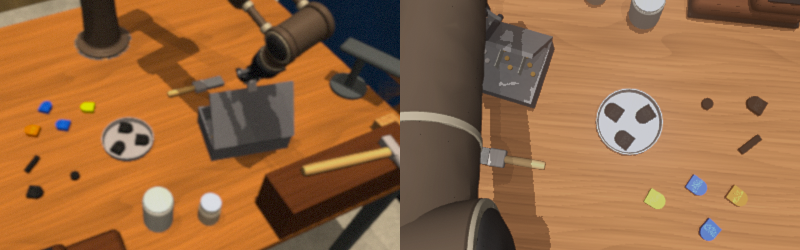

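The lid stands open at about 57° in the gripper, at left centre of the top view. Three blocks lie in the dish, at about (629,122), one is still on the bench, at (756,105), and everything else is in place.

```bash
python3 -c "
from bench import robot
print(robot.close_job())"
```

```text
the job is handed in; nothing more can be done
None
```

The job is handed in: three heel blocks lie in the dish and one is left on the bench; the tug showed the lid was caught, so I slid the catch knob to its stop, and the gripper holds the lid open at about 57°.

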